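Free the parked keeper bar and lock a tip box in its nest

TASK

The lime green tip box sits in its nest, but the orange keeper bar is parked open on a hidden catch. Take the blue-handled release pin from its stand and push it down through the blue-ringed hole to trip the catch, so that the bar springs part-way free; then swing the bar fully shut across the front of the box until it snaps into its detent and stays, and leave the pin standing in its stand again. Leave the tip box in its nest and the bottle, jar and beaker standing where they are.

Things in the scene. Friction and masses are not known exactly. Their poses are not given: they have to be found in the camera images.
- nest: Fixed aluminium nest with a white hinge housing at its left (+y). Origin: on the bench under the keeper bar's vertical hinge axis. Own x points away from its front, y left, z up; turned up to 0.3 rad. Housing roof: own x -18 to 80, y -23 to 63 mm, top 82 mm above the bench, underside 67 mm. Plate under the tip box: x 8 to 112, y -199 to -23 mm. The bench in front (own x below -25 mm) is free.
- hinge (a point): Point on the keeper bar's vertical hinge axis, 45 mm above the bench, at the height of the bar's axis. It turns with the nest.
- keeper (a joint): Angle of the orange keeper bar, rad. 0 = shut, bar along the nest's own -y across the tip box's front, on its stop; grows as the free end swings to own -x: it points along own (-sin q, -cos q). Parked by the catch at about 1.15, where it cannot be pushed shut; limit 1.3. A 0.3 N m/rad spring draws it to 0.55: tripped, it jumps to about 0.55-0.6 and must be pushed on against the spring.
- keeper_mid (a point): Point on the bar's axis 110 mm from the hinge axis, a good place to push. The bar is a level round rod, 14 mm thick, reaching from 14 to 192 mm from the hinge axis, its axis 45 mm above the bench (38 mm free beneath). It is pushed shut on its front face, without grasping. In this point's own axes the bar points along -y and shuts towards +x.
- detent_ball (a point): Centre of the sprung detent: a 20 mm steel ball on a black block in front of the shut bar's end, 172 mm from the hinge axis, ball top 41 mm above the bench. The bar's underside rides over it: it meets the ball at about 0.12 rad, needs some 6 N at its end (9 N at keeper_mid), and inside about 0.06 rad snaps in and stays near 0. An upright stop, 50 mm high, stands behind the bar's end.
- hole (a point): Centre of the blue-ringed round access hole in the housing roof, at the roof's top face (82 mm above the bench). Hole 18 mm in diameter, vertical; the roof is 15 mm thick. The catch's pad (19 mm wide) lies beneath it with its face 23 mm below this point. Pressing the pad down about 10 mm trips the catch; 15 mm is its hard stop. Its spring pushes back with 2 N at first, 5 N at the stop.
- catch (a joint): How far the hidden catch is pressed down, m: 0 at rest, 0.015 at its stop, spring returned.
- pin_grip (a point): Release pin: centre of its blue round handle (24 mm diameter, 60 mm long), 98 mm above the pin's tip; own z points from the tip to the handle. Below the handle a steel collar 30 mm wide and 6 mm thick, then a steel shank 10 mm in diameter and 62 mm long. 128 mm long in all, about 0.1 kg. It starts upright and loose in its stand, its handle's centre 106 mm above the bench.
- pin_tip (a point): Lower end of the pin's shank, on its axis.
- pin: The release pin as a body; origin at the tip, own z along the axis to the handle.
- stand_hole (a point): Mouth of the pin stand's hole, on the top face 70 mm above the bench. The fixed grey stand is a block 60 x 60 x 70 mm with one vertical hole, 17 mm wide and 66 mm deep; the pin hangs in it by its collar, which rests on the top face, so that the handle's centre is 36 mm above this point.
- tipbox_mid (a point): Centre of the lime green tip box with white top (86 x 127 x 54 mm, about 0.35 kg), loose in the nest on a 10 mm plate between low lips, its top 64 mm above the bench. Its front face is about 15 mm behind the shut bar's axis.
- bottle: Amber bottle, 66 mm diameter, 130 mm high, loose; origin at the centre of its foot. Bystander; it and the pin stand may swap sides.
- jar: White jar with red cap, 64 mm diameter, 80 mm high, loose; origin at the centre of its foot. Bystander.
- beaker: White beaker, 72 mm diameter, 90 mm high, loose; origin at the centre of its foot. Bystander.
Things that resemble listed ones, but are neither listed nor needed, are in the scene too. What is shaped like the part that bears tipbox_mid but purple is not meant.

How it is judged:
On the way, in this order (a step that is already met when the one before it is completed fails the run):
1. the pin, in the access hole, presses the catch down at least 7 mm (value of joint catch above 0.007 m and horizontal distance between pin_tip and hole below 0.012 m), for 0.05 s.
2. the bar is swung shut into its detent (value of joint keeper below 0.05 rad), for 0.2 s.
At the end, for the whole second after the job is handed in: Bar shut in its detent (within 0.05 rad); pin still in its stand (tip within 12 mm of the hole's axis, collar within 9 mm of the top face, within 0.15 rad of upright); tip box in its nest (moved under 15 mm, tilted under 0.05 rad); bottle, jar and beaker upright (within 0.2 rad) (value of joint keeper below 0.05 rad and velocity of joint keeper below 0.05 rad/s and horizontal distance between pin_tip and stand_hole below 0.012 m and z of pin_grip in the frame of stand_hole below 0.045 m and angle between pin_grip's own z axis and vertical below 0.15 rad and linear speed of pin below 0.02 m/s and distance of tipbox_mid from where it was at the start of the episode below 0.015 m and angle between tipbox_mid's own z axis and vertical below 0.05 rad and angle between each of bottle, jar, beaker's own z axis and vertical below 0.2 rad); the robot touches nothing.
It fails at once if the bottle, jar or beaker is moved more than 30 mm (distance of any of bottle, jar, beaker from where it was at the start of the episode above 0.03 m).
It fails at once if the tip box is pushed more than 25 mm or lifted out of place (distance of tipbox_mid from where it was at the start of the episode above 0.025 m).
It also fails if it takes over 72 s, if anything falls off the work surface, if the arm or the gripper's body presses on something with over 40 N, if the wrist force passes 120 N, or if a joint passes its speed limit or range.

ROBOT

A 6-joint arm with a two-finger parallel gripper is mounted at the origin on the work surface. World frame = base frame: x ahead of the robot, y to its left, z up, the work surface at z = 0. Lengths are in m, angles in rad, forces in N, time in s.
With the tool pointing down it reaches from about 0.25 to 0.725 m from the base axis. Payload 9.7 kg.
Tool frame: the origin (TCP) lies midway between the tips of the shut fingers; the grasp point (between the pads) lies 19 mm behind it (robot.tcp_to_grasp is the distance from the TCP to the grasp point, in m); z points along the fingers, y is the line along which they close (so a half turn about z gives the same grasp; the last joint's range is limited). The gripper opens to 85 mm and grips with 20 to 120 N. Pads are 22 mm wide; open, the fingers measure 114 mm over their backs; the gripper's body (76 mm by 85 mm) begins 54 mm behind the grasp point. The pads swing forward as they close: fully open they stand 13 mm farther back than shut.
Start: joints at [-1.137, 0.087, 0.176, 1.66, 0, 1.571], TCP at [0.231, -0.499, 0.231] pointing down, gripper open.
Joint ranges: [-3.13, 3.13], [-0.85, 1.81], [-1.15, 1.24], [-2.2, 2.28], [-1.44, 1.52], [-3.14, 3.14]. Speed limits (rad/s): [2.22, 2.22, 2.57, 3.14, 3.14, 3.14].

INTERFACE

Orientations are given as a rotation vector (axis times angle).
In Python, from cell import robot, read_camera gives the robot as it stands.
- The arm moves only by the tool arm_command, never from a script. Its argument "motion" is a list that holds one entry, the list of rows, each a list of 5 numbers: the shift along the tool's x, y, z in mm, then the turn about the tool's z in rad, then the finger opening in mm, from 0 to 85.4. A call has 1 to 8 rows; each row shifts and turns the commanded pose from where the row before left it, along the tool's axes as they then stand; what a row does not reach is not made up. A row lasts 1/10 s, in which the tool goes at most 50 mm and 8.59 degrees, less where a joint would pass 70% of its speed; a pose out of reach is approached as far as the arm can. A call is refused whole if a number of a shift passes 50 or a number of a turn 0.15, either way. A call with a gripper value outside its range is refused whole. The fingers move at their own pace and stop on an object; the grip force is fixed at half the most. Time passes only in rows, so rows that do not move let the fingers close. It gives the time, the measured TCP pose, the force, the opening and the grip force at its end, in the units of the state.
- robot.observe(): the state, without advancing time (a new reading comes with each control period).
- read_camera(name): name is "scene" or "top" or "wrist"; returns a dict with "pixels" (420x560x3 uint8, red, green, blue), "vfov" (degrees; the focal length in pixels is half the picture's height over the tangent of half this angle, whatever the lens; pixels are square), "cx", "cy" (the principal point, pixels), "camera_from_world" (4x4, takes a point from world to camera coordinates). Camera axes: x right, y down, z forward; pixel columns grow to the right and rows downward; lengths in m; the calibration is good to about 2 mm. A picture is of the moment at which its call begins. There is no depth.
- robot.close_job(): hands the job in; it is judged then, once.
The state is a dict: "time": time; "q": joint angles; "qd": joint speeds; "effort": joint torques, N m; "eef_pos": TCP position; "tool_rot": TCP orientation; "force": force on the tool from outside, world axes, zero at the start; "wrist_torque": the same for the moment, N m; "grip_width": finger opening in m; "grip_force": force on a finger pad.
Only numpy, scipy, OpenCV 4.12 (cv2) and the standard library are available. Lean on these libraries where they do the work, as an engineer would, in place of code of your own. Each camera call takes 0.05 s, during which the arm holds its last target. There are 200 camera calls.

## Working session

There is one attempt and no reset: what is moved stays moved. The work goes in short steps, Python scripts to look and compute and a tool call to move; the robot and the scene stay as the last step left them, time stands still between calls to the robot, and variables do not carry over. Pictures are saved under pics/ and viewed, at most 14 in all, crops included, and the job is handed in when it is done.

Besides the shell and the picture viewer there is one more tool, called after "Request:" as name([rows], argument=value, ...), one row to a line, values as JSON. arm_command: Moves the arm, as the interface text tells. Its arguments: {"type":"object","properties":{"motion":{"type":"array"}},"required":["motion"]}

```bash
mkdir -p pics; ls; cat > h.py <<'E'
import numpy as np, cv2
from cell import robot, read_camera
def save(name,fn):
    c=read_camera(name); cv2.imwrite('pics/'+fn+'.png',c['pixels'][:,:,::-1]); 
    np.savez('pics/'+fn+'.npz',**{k:np.array(v) for k,v in c.items()}); return c
def f(c): return 210/np.tan(np.radians(float(c['vfov']))/2)
def ray(c,u,v):
    T=np.array(c['camera_from_world']);R=T[:3,:3]
    d=R.T@np.array([(u-c['cx'])/f(c),(v-c['cy'])/f(c),1]); return -R.T@T[:3,3],d
def atz(c,u,v,z):
    o,d=ray(c,u,v); return o+d*(z-o[2])/d[2]
def proj(c,p):
    T=np.array(c['camera_from_world']);q=T[:3,:3]@np.array(p)+T[:3,3]
    return q[0]/q[2]*f(c)+c['cx'],q[1]/q[2]*f(c)+c['cy']
def tri(obs):
    A=np.zeros((3,3));b=np.zeros(3)
    for c,u,v in obs:
        o,d=ray(c,u,v);d=d/np.linalg.norm(d);M=np.eye(3)-np.outer(d,d);A+=M;b+=M@o
    return np.linalg.solve(A,b)
def load(fn): return dict(np.load('pics/'+fn+'.npz'))
E
python3 - <<'E'
from h import *
a=save('top','top0');b=save('scene','scene0')
for c in (a,b): print(c['vfov'],c['cx'],c['cy'],ray(c,280,210))
print(robot.observe())
E
```

```text
pics
49.995939759373066 276.9249540128257 203.61640495226774 (array([0.47919375, 0.0108357 , 1.05295607]), array([ 5.91290545e-02,  6.57996203e-04, -9.98374092e-01]))
44.99575645996198 285.4544650764141 208.08009264937468 (array([ 0.95647573, -0.42006442,  1.09622256]), array([-0.34318335,  0.34812381, -0.87244774]))
{'time': 0.1, 'q': array([-1.13701588e+00,  8.74054541e-02,  1.75210996e-01,  1.65979951e+00,
       -1.15836328e-05,  1.57081302e+00]), 'qd': array([-2.94619006e-04, -4.94022515e-05,  2.66867487e-03, -3.65453550e-03,
        3.37427464e-05,  2.22290889e-04]), 'effort': array([-1.95850821e-04, -5.21562946e+01,  4.65652227e+01,  1.60394318e-02,
        5.40593021e-06, -2.99332510e-05]), 'eef_pos': array([ 0.2310776 , -0.4988751 ,  0.23065254]), 'tool_rot': array([-3.06685533e+00, -6.75774364e-01,  4.22459942e-04]), 'force': array([ 0.19964452, -0.85016786,  0.22563672]), 'wrist_torque': array([ 0.01248861, -0.01677195,  0.00350956]), 'grip_force': 0.0, 'grip_width': 0.08520471680401198}
```

View pics/top0.png

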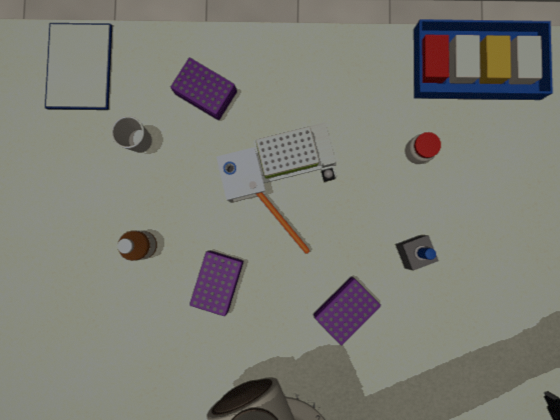

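View pics/scene0.png

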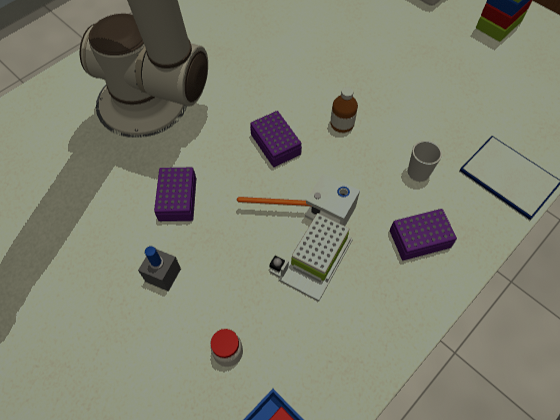

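The top view shows the lime box at (288,152), the housing with blue-ringed hole at (230,168), the orange bar from (260,193) to (308,251), and the pin in its stand at (425,253). The purple boxes at (204,88), (216,283) and (347,311) are decoys. The jar is at (427,146), the bottle at (133,246) and the beaker at (131,135). Scene view: pin (153,257), hole (343,191). Next I'll take one composite close crop.

```bash
python3 - <<'E'
import cv2,numpy as np
t=cv2.imread('pics/top0.png');s=cv2.imread('pics/scene0.png')
def cr(i,x,y,w,h,k): return cv2.resize(i[y:y+h,x:x+w],None,fx=k,fy=k,interpolation=cv2.INTER_CUBIC)
A=cr(t,210,120,130,100,3);A=np.hstack([A])  #390x300
a=cr(t,210,130,133,100,3);b=cr(s,300,175,133,100,3);c=cr(t,390,225,57,50,7)[:300,:399];d=cr(s,130,235,57,50,7)[:300,:399]
z=lambda i:cv2.resize(i,(399,300))
cv2.imwrite('pics/crop.png',np.vstack([np.hstack([z(a),z(b)]),np.hstack([z(c),z(d)])]))
E
```

```text
(no output)
```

View pics/crop.png

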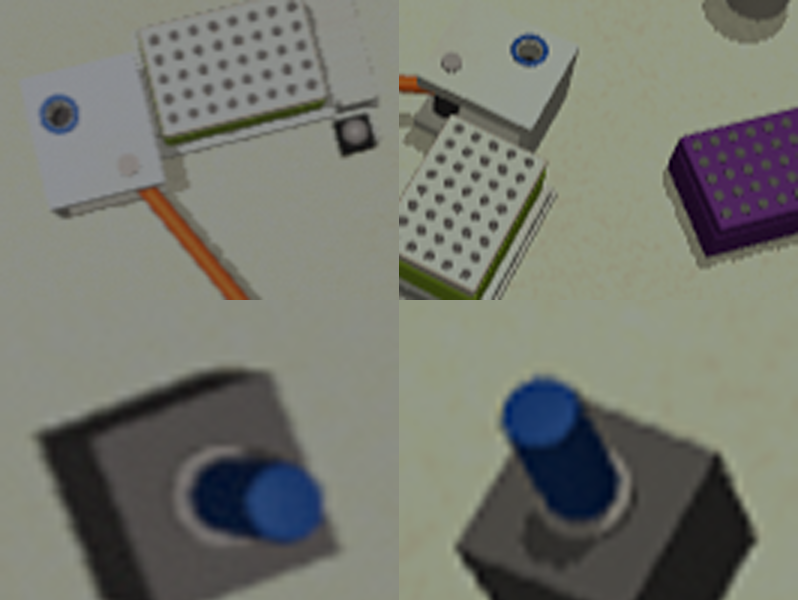

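The crop shows the hole at top (229.5,167.8) and scene (343.2,191.5), and the hinge screw at top (252.4,184.8) and scene (317,195.4). The handle top is at top (430.1,253.3) and scene (150,250.6). The blue-handled pin is the only one, and its stand is grey with a collar.

```bash
python3 - <<'E'
from h import *
t=load('top0');s=load('scene0')
P=lambda n,a,b,z:print(n,*[np.round(x,4) for x in (tri([(t,*a),(s,*b)]),atz(t,*a,z),atz(s,*b,z))])
P('hole',(229.5,167.8),(343.2,191.5),.082)
P('hinge',(252.4,184.8),(317,195.4),.082)
P('pintop',(430.1,253.3),(150,250.6),.136)
# stand top via collar: ellipse centre
P('collar',(422,252.7),(155.2,262.5),.076)
P('balltop',(328,173.8),(278,264),.041)
for n,p,z in(('jar',(427,146),.08),('bottle',(125,246),.13),('bartip',(307,250),.045),('barroot',(261,195),.045)): print(n,atz(t,*p,z))
# roof corners
for p in((217.3,155.5),(257,149),(264.5,191.5),(228.5,200)): print(atz(t,*p,.082))
E
```

```text
hole [0.6277 0.1237 0.0803] [0.6268 0.1229 0.082 ] [0.6288 0.1236 0.082 ]
hinge [0.5911 0.0728 0.0807] [0.5905 0.0722 0.082 ] [0.592  0.0728 0.082 ]
pintop [ 0.4512 -0.2939  0.1326] [ 0.4509 -0.2932  0.136 ] [ 0.4534 -0.294   0.136 ]
collar [ 0.4504 -0.2962  0.073 ] [ 0.45   -0.2958  0.076 ] [ 0.4524 -0.2961  0.076 ]
balltop [ 0.6275 -0.0966  0.0188] [ 0.6229 -0.0957  0.041 ] [ 0.6356 -0.1017  0.041 ]
jar [ 0.6819883  -0.30690814  0.08      ]
bottle [0.45486308 0.32717938 0.13      ]
bartip [ 0.45070225 -0.0500673   0.045     ]
barroot [0.57194929 0.05475597 0.045     ]
[0.65345889 0.15014158 0.082     ]
[0.669155   0.06384231 0.082     ]
[0.57628045 0.04570951 0.082     ]
[0.55652841 0.12328475 0.082     ]
```

Request:
arm_command([
  [[36, -12, 1, 0, 85], [36, -12, 1, 0, 85], [36, -12, 1, 0, 85], [36, -12, 1, 0, 85], [36, -12, 1, 0, 85], [36, -12, 1, 0, 85], [36, -12, 1, 0, 85], [34, -9, 1, 0, 85]],
])

```text
time: 0.9
eef_pos: [0.4525, -0.2929, 0.2231]
tool_rot: [-3.068, -0.677, 0.0]
force: [0.1, -0.9, 0.4]
grip_width: 0.085
grip_force: 0.0
```

Request:
arm_command([
  [[0, 0, 0, -0.12, 85], [0, 0, 0, -0.12, 85], [0, 0, 0, -0.12, 85], [0, 0, 0, -0.12, 85], [0, 0, 0, -0.12, 85], [0, 0, 0, 0, 85], [0, 0, 0, 0, 85], [0, 0, 0, 0, 85]],
])

```text
time: 1.7
eef_pos: [0.4516, -0.2944, 0.2231]
tool_rot: [-2.733, -1.549, 0.0]
force: [0.0, -0.7, 0.3]
grip_width: 0.0854
grip_force: 0.0
```

```bash
cat >> h.py <<'E'
from scipy.spatial.transform import Rotation as Ro
def delta(target):
    o=robot.observe();R=Ro.from_rotvec(o['tool_rot']).as_matrix()
    print('t',o['time'],'pos',np.round(o['eef_pos'],4),'yaw',np.round(np.arctan2(R[1,0],R[0,0]),4),'zax',np.round(R[:,2],3),'q6',round(o['q'][5],3),'F',np.round(o['force'],1))
    print('tool-shift mm',np.round(1000*R.T@(np.array(target)-o['eef_pos']),1))
E
python3 - <<'E'
from h import *
delta([.4515,-.2945,.19])
c=save('wrist','w1');print(ray(c,280,210))
for p in([.4515,-.2945,.136],[.4515,-.2945,.076]):print(proj(c,p))
E
```

```text
t 1.7 pos [ 0.4516 -0.2944  0.2231] yaw 1.0311 zax [-0.  0. -1.] q6 1.533 F [ 0.  -0.7  0.3]
tool-shift mm [-0.1 -0.  33.1]
(array([ 0.4862716 , -0.23439073,  0.365394  ]), array([-0.14901746, -0.23909397, -0.95954199]))
(np.float64(283.002254749128), np.float64(212.6751680745978))
(np.float64(282.7197405271999), np.float64(193.99528361219768))
```

View pics/w1.png

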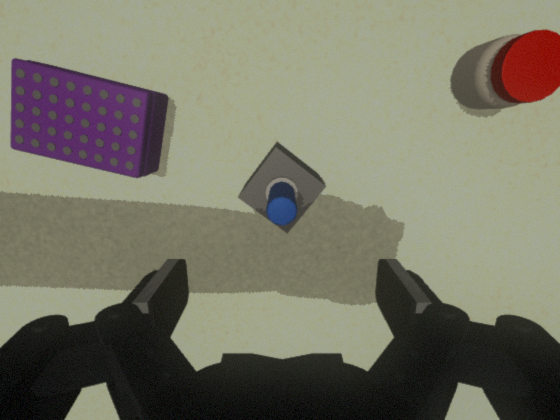

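Wrist picture: the handle top is at (282,211) and the stand's top-face corners are at (277,142), (325,186), (287,232) and (239,196). That agrees with the prediction to within 2 px.

```bash
python3 - <<'E'
from h import *
c=load('w1')
print('handle',atz(c,282,211,.136))
img=cv2.imread('pics/w1.png').astype(int)
m=(img[:,:,0]>img[:,:,2]+60)&(img[:,:,0]>120)
ys,xs=np.nonzero(m[150:260,240:330]);print('bright blue',xs.mean()+240,ys.mean()+150,len(xs),atz(c,xs.mean()+240,ys.mean()+150,.136))
k=np.array([atz(c,*p,.07)for p in((277,142),(325,186),(287,232),(239,196))]);print(k.mean(0),k)
E
```

```text
handle [ 0.45152887 -0.29298914  0.136     ]
bright blue 280.3829787234043 209.22553191489362 470 [ 0.45120322 -0.2911801   0.136     ]
[ 0.45224433 -0.2919789   0.07      ] [[ 0.47123808 -0.25143068  0.07      ]
 [ 0.4889642  -0.30960745  0.07      ]
 [ 0.4346826  -0.33084437  0.07      ]
 [ 0.41409243 -0.27603307  0.07      ]]
```

Request:
arm_command([
  [[1, -1, 40, 0, 85], [0, 0, 40, 0, 85], [0, 0, 35, 0, 85], [0, 0, 20, 0, 85], [0, 0, 0, 0, 85], [0, 0, 0, 0, 15], [0, 0, 0, 0, 10], [0, 0, 0, 0, 10]],
])

```text
time: 2.55
eef_pos: [0.452, -0.2936, 0.0899]
tool_rot: [2.729, 1.551, 0.002]
force: [0.0, 0.0, -0.1]
grip_width: 0.0431
grip_force: 0.0
```

Request:
arm_command([
  [[0, 0, 0, 0, 10], [0, 0, 0, 0, 10], [0, 0, 0, 0, 10], [0, 0, 0, 0, 10]],
])

```text
time: 2.95
eef_pos: [0.4517, -0.2934, 0.0894]
tool_rot: [2.73, 1.552, 0.001]
force: [0.6, 0.2, 6.0]
grip_width: 0.0226
grip_force: 58.5
```

Request:
arm_command([
  [[0, 0, -10, 0, 10], [0, 0, -20, 0, 10], [0, 0, -25, 0, 10], [0, 0, -30, 0, 10], [0, 0, -30, 0, 10], [0, 0, 0, 0, 10], [0, 0, 0, 0, 10]],
])

```text
time: 3.65
eef_pos: [0.4515, -0.2932, 0.2038]
tool_rot: [2.73, 1.552, 0.001]
force: [0.3, 0.2, -0.7]
grip_width: 0.0224
grip_force: 58.9
```

```bash
python3 - <<'E'
from h import *
delta([.6277,.1235,.205]); o=robot.observe(); print(o['grip_width'],o['grip_force'])
c=save('wrist','w2'); a=save('scene','s2');t=save('top','t2')
e=o['eef_pos']
for d in(.049,.019,-.011,-.079): print(d,[np.round(proj(k,e+[0,0,d]),1) for k in(c,a,t)])
u,v=map(int,proj(a,e)); im=cv2.imread('pics/s2.png')[v-75:v+75,u-75:u+75]; w=cv2.imread('pics/t2.png');u,v=map(int,proj(t,e));w=w[v-75:v+75,u-75:u+75]
cv2.imwrite('pics/s2c.png',np.hstack([cv2.resize(im,(400,400)),cv2.resize(w,(400,400))]))
E
```

```text
t 3.65 pos [ 0.4515 -0.2932  0.2038] yaw 1.0338 zax [ 0.001 -0.001 -1.   ] q6 1.532 F [ 0.3  0.2 -0.7]
tool-shift mm [448.2 -61.7  -1.2]
0.022372112539964097 58.88452649116516
0.049 [array([285. , 328.4]), array([135.7, 223.5]), array([452.1, 255.4])]
0.019 [array([284.2, 283.9]), array([139.5, 230.8]), array([445.9, 254.7])]
-0.011 [array([283.6, 254.9]), array([143.2, 237.7]), array([440.1, 254.1])]
-0.079 [array([282.9, 215.8]), array([150.9, 252. ]), array([428.3, 252.8])]
```

View pics/s2c.png

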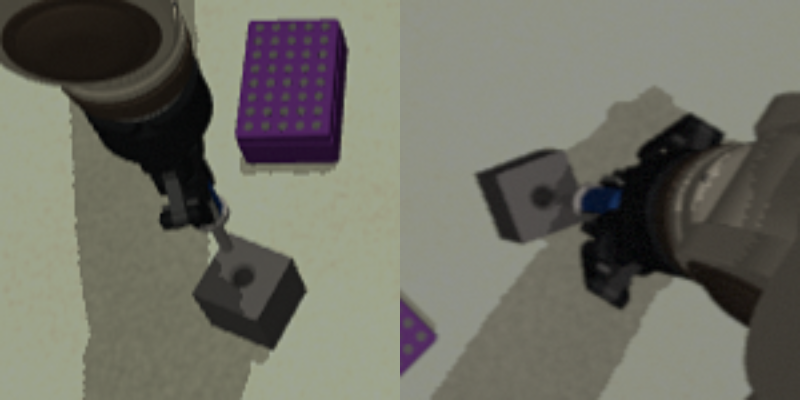

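The pin is lifted out and looks vertical; the empty stand hole is visible at crop (243,277) and (143,196). I'll measure the hole and check the pin in the wrist view.

```bash
python3 - <<'E'
from h import *
a=load('s2');t=load('t2');c=load('w2')
e=np.array([.4515,-.2932,.2038])
u,v=map(int,proj(a,e));p=(u-75+243.5/2.667-.5,v-75+277.5/2.667-.5)
u,v=map(int,proj(t,e));q=(u-75+143.5/2.667-.5,v-75+196.5/2.667-.5)
print('stand hole',tri([(a,*p),(t,*q)]),atz(a,*p,.07),atz(t,*q,.07))
w=cv2.imread('pics/w2.png')[150:310,205:365]
cv2.imwrite('pics/w2c.png',cv2.resize(w,(640,600)[:1]+(640,),interpolation=cv2.INTER_CUBIC)[:600])
E
```

```text
stand hole [ 0.45135817 -0.29455482  0.06608594] [ 0.45391378 -0.29447868  0.07      ] [ 0.45092189 -0.29398059  0.07      ]
```

View pics/w2c.png

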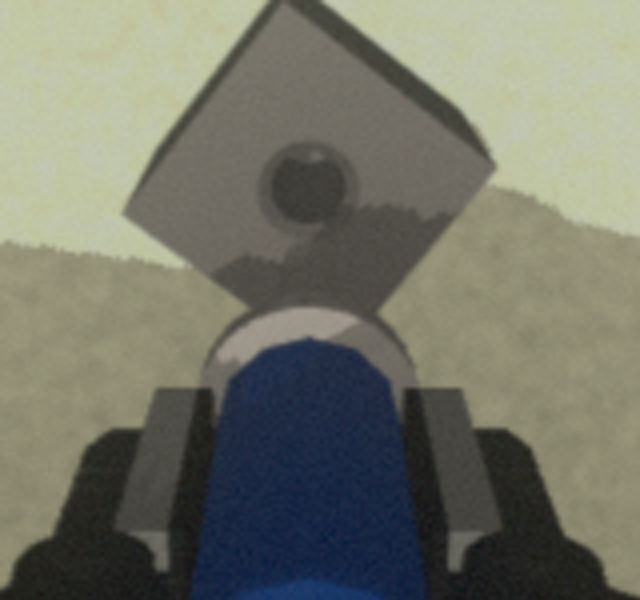

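```bash
python3 - <<'E'
from h import *
c=load('w2')
print('hole',atz(c,281.7,196.1,.07))
e=np.array([.4515,-.2932,.2038]);x=np.array([.512,.859,0]);y=np.array([.859,-.512,0])
cr=lambda p:np.round(((p[0]-205+.5)*4-.5,(p[1]-150+.5)*4-.5),0)
for n,z in(('top',-.0134),('bot',-.0194)): print(n,[cr(proj(c,e+x*a+y*b+[0,0,z])) for a,b in((.015,0),(0,.015),(0,-.015))])
print('handle bot front',cr(proj(c,e+x*.012+[0,0,-.0134])),'handle top',cr(proj(c,e+x*.012+[0,0,.0466])))
E
```

```text
hole [ 0.45139514 -0.29180253  0.07      ]
top [array([316., 306.]), array([430., 413.]), array([202., 413.])]
bot [array([316., 291.]), array([426., 395.]), array([206., 395.])]
handle bot front [316. 328.] handle top [322. 574.]
```

Request:
arm_command([
  [[30, -4, 0, 0, 10], [45, -6, 0, 0, 10], [45, -6, 0, 0, 10], [45, -6, 0, 0, 10], [45, -6, 0, 0, 10], [45, -6, 0, 0, 10], [45, -6, 0, 0, 10], [45, -6, 0, 0, 10]],
])

```text
time: 4.6
eef_pos: [0.5882, 0.0287, 0.2022]
tool_rot: [-2.73, -1.552, 0.002]
force: [0.7, -0.7, -1.0]
grip_width: 0.0227
grip_force: 58.9
```

Request:
arm_command([
  [[45, -6, 0, 0, 10], [38, -6, 0, 0, 10], [20, -4, 0, 0, 10], [0, 0, 0, 0, 10], [0, 0, 10, 0, 10], [0, 0, 0, 0, 10], [0, 0, 0, 0, 10]],
])

```text
time: 5.3
eef_pos: [0.6266, 0.1224, 0.1927]
tool_rot: [-2.732, -1.551, 0.002]
force: [0.0, -0.3, -0.9]
grip_width: 0.0223
grip_force: 58.9
```

```bash
python3 - <<'E'
from h import *
delta([.6277,.1235,.186]); o=robot.observe(); print(o['grip_width'],o['grip_force'])
c=save('wrist','w3'); a=save('scene','s3')
e=o['eef_pos'];H=np.array([.6277,.1235,.082])
for k,n,r in((a,'s3',50),(c,'w3',80)):
    u,v=np.array(proj(k,H)).astype(int); s=400/(2*r)
    print(n,'origin',u-r,v-r,s,'hole',np.round((np.array(proj(k,H))-[u-r,v-r]+.5)*s-.5),'tip',np.round((np.array(proj(k,e-[0,0,.0814]))-[u-r,v-r]+.5)*s-.5))
    p=cv2.resize(cv2.copyMakeBorder(cv2.imread(f'pics/{n}.png'),200,200,200,200,0)[200+v-r:200+v+r,200+u-r:200+u+r],(400,400),interpolation=cv2.INTER_CUBIC)
    cv2.imwrite(f'pics/{n}c.png',p)
cv2.imwrite('pics/c3.png',np.hstack([cv2.imread('pics/s3c.png'),cv2.imread('pics/w3c.png')]))
E
```

```text
t 5.3 pos [0.6266 0.1224 0.1927] yaw 1.0325 zax [-0.001 -0.    -1.   ] q6 2.302 F [ 0.  -0.3 -0.9]
tool-shift mm [1.5 0.4 6.7]
0.022332873750028227 58.8802295923233
s3 origin 292 141 4.0 hole [205. 202.] tip [208. 176.]
w3 origin 203 122 2.5 hole [202. 202.] tip [201. 233.]
```

View pics/c3.png

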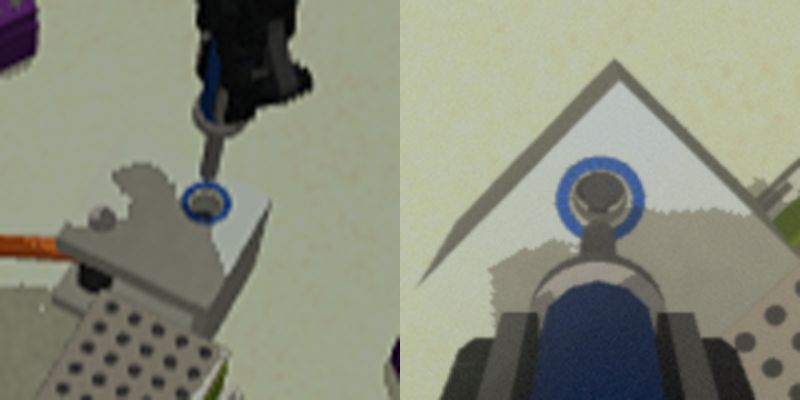

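The pin tip appears at scene crop (206,177) and the hole at (206,203), matching the predictions to within 1 px, and the wrist view agrees. I'll shift 1.5 mm and descend.

Request:
arm_command([
  [[1.5, 0.4, 0, 0, 10], [0, 0, 10, 0, 10], [0, 0, 15, 0, 10], [0, 0, 15, 0, 10], [0, 0, 8, 0, 10], [0, 0, 0, 0, 10]],
])

```text
time: 6.0
eef_pos: [0.6276, 0.1245, 0.1436]
tool_rot: [-2.73, -1.552, 0.004]
force: [-0.1, 0.1, -0.7]
grip_width: 0.0227
grip_force: 58.9
```

Request:
arm_command([
  [[0, 0, 5, 0, 10], [0, 0, 4, 0, 10], [0, 0, 3, 0, 10], [0, 0, 3, 0, 10], [0, 0, 0, 0, 10], [0, 0, 0, 0, 10]],
])

```text
time: 6.6
eef_pos: [0.6286, 0.1247, 0.1308]
tool_rot: [2.731, 1.552, 0.001]
force: [0.8, 0.0, 2.7]
grip_width: 0.0224
grip_force: 59.1
```

Request:
arm_command([
  [[0, 0, 2, 0, 10], [0, 0, 2, 0, 10], [0, 0, 1, 0, 10], [0, 0, 0, 0, 10], [0, 0, 0, 0, 10]],
])

```text
time: 7.1
eef_pos: [0.6284, 0.1247, 0.1254]
tool_rot: [2.731, 1.552, 0.001]
force: [2.8, -0.3, 3.8]
grip_width: 0.0226
grip_force: 59.2
```

```bash
python3 - <<'E'
from h import *
delta([.6277,.1235,.186])
t=save('top','t4'); im=t['pixels'].astype(int)
m=(im[:,:,0]>im[:,:,1]+50)&(im[:,:,1]>im[:,:,2]+15)&(im[:,:,0]>110)
m[:140]=0;m[260:]=0;m[:,:225]=0;m[:,380:]=0
ys,xs=np.nonzero(m);print(len(xs))
P=np.array([atz(t,x,y,.052)[:2] for x,y in zip(xs,ys)])
th=.185;X=np.array([np.cos(th),np.sin(th)]);Y=np.array([-np.sin(th),np.cos(th)])
L=P-[.591,.0725]; lx,ly=L@X,L@Y
r=np.hypot(lx,ly);k=r>.1;print('q',np.median(np.arctan2(-lx[k],-ly[k])),r.max())
E
```

```text
t 7.1 pos [0.6284 0.1247 0.1254] yaw 1.0338 zax [ 0.  0. -1.] q6 2.304 F [ 2.8 -0.3  3.8]
tool-shift mm [ -1.4  -0.  -60.6]
251
q 0.4696058971752175 0.18929508241090792
```

The catch is tripped and the bar is now at about 0.5 rad. I'll lift out and go back to the stand.

Request:
arm_command([
  [[0, 0, -15, 0, 10], [0, 0, -20, 0, 10], [0, 0, -25, 0, 10], [0, 0, -20, 0, 10], [0, 0, 0, 0, 10]],
])

```text
time: 7.65
eef_pos: [0.6287, 0.1249, 0.2086]
tool_rot: [2.73, 1.552, 0.005]
force: [-0.4, 0.4, -0.9]
grip_width: 0.0225
grip_force: 58.8
```

Request:
arm_command([
  [[-30, 4, 0, 0, 10], [-45, 6, 0, 0, 10], [-45, 6, 0, 0, 10], [-45, 6, 0, 0, 10], [-45, 6, 0, 0, 10], [-45, 6, 0, 0, 10], [-45, 6, 0, 0, 10], [-45, 6, 0, 0, 10]],
])

```text
time: 8.45
eef_pos: [0.4897, -0.1965, 0.2041]
tool_rot: [-2.729, -1.552, 0.002]
force: [0.3, -0.3, -1.1]
grip_width: 0.0224
grip_force: 58.9
```

Request:
arm_command([
  [[-45, 6, 0, 0, 10], [-38, 6, 0, 0, 10], [-20, 4, 0, 0, 10], [0, 0, 0, 0, 10], [0, 0, 0, 0, 10], [0, 0, 0, 0, 10]],
])

```text
time: 9.05
eef_pos: [0.4525, -0.2911, 0.2047]
tool_rot: [-2.73, -1.553, 0.0]
force: [0.5, 0.3, -0.1]
grip_width: 0.0226
grip_force: 58.9
```

```bash
python3 - <<'E'
from h import *
delta([.4515,-.2933,.19])
o=robot.observe();e=o['eef_pos']
c=save('wrist','w5'); a=save('scene','s5')
H=np.array([.4515,-.2933,.07])
for k,n,r in((a,'s5',50),(c,'w5',80)):
    u,v=np.array(proj(k,H)).astype(int); s=400/(2*r)
    print(n,'origin',u-r,v-r,s,'hole',np.round((np.array(proj(k,H))-[u-r,v-r]+.5)*s-.5),'tip',np.round((np.array(proj(k,e-[0,0,.0814]))-[u-r,v-r]+.5)*s-.5))
    p=cv2.resize(cv2.copyMakeBorder(cv2.imread(f'pics/{n}.png'),200,200,200,200,0)[200+v-r:200+v+r,200+u-r:200+u+r],(400,400),interpolation=cv2.INTER_CUBIC)
    cv2.imwrite(f'pics/{n}c.png',p)
cv2.imwrite('pics/c5.png',np.hstack([cv2.imread('pics/s5c.png'),cv2.imread('pics/w5c.png')]))
E
```

```text
t 9.05 pos [ 0.4525 -0.2911  0.2047] yaw 1.0346 zax [-0.001  0.001 -1.   ] q6 1.535 F [ 0.5  0.3 -0.1]
tool-shift mm [-2.4  0.3 14.7]
s5 origin 106 212 4.0 hole [204. 203.] tip [186. 161.]
w5 origin 203 119 2.5 hole [201. 203.] tip [201. 240.]
```

View pics/c5.png

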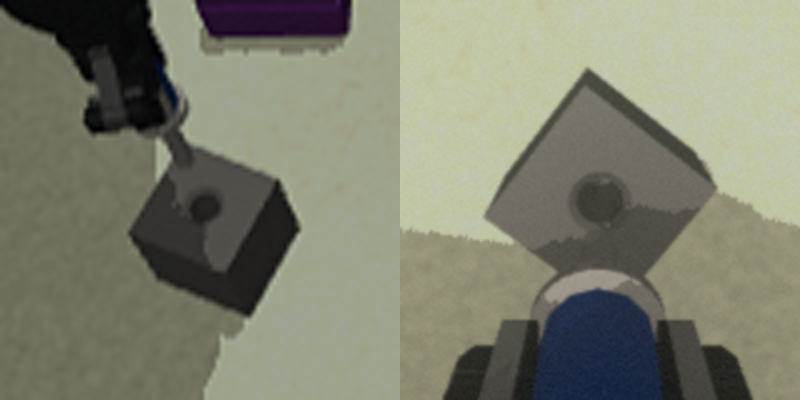

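Request:
arm_command([
  [[-2.9, 1.1, 0, 0, 10], [0, 0, 10, 0, 10], [0, 0, 20, 0, 10], [0, 0, 15, 0, 10], [0, 0, 10, 0, 10], [0, 0, 8, 0, 10], [0, 0, 0, 0, 10]],
])

```text
time: 9.85
eef_pos: [0.4515, -0.2947, 0.1412]
tool_rot: [-2.73, -1.552, 0.001]
force: [-0.1, -0.3, -0.9]
grip_width: 0.0224
grip_force: 58.9
```

Request:
arm_command([
  [[0, 0, 12, 0, 10], [0, 0, 12, 0, 10], [0, 0, 12, 0, 10], [0, 0, 10, 0, 10], [0, 0, 4, 0, 10], [0, 0, 0, 0, 10]],
])

```text
time: 10.45
eef_pos: [0.4515, -0.2948, 0.0915]
tool_rot: [-2.73, -1.552, 0.001]
force: [-0.1, 1.3, -1.1]
grip_width: 0.0226
grip_force: 58.9
```

Request:
arm_command([
  [[0, 0, 1.5, 0, 10], [0, 0, 0, 0, 10], [0, 0, 0, 0, 24], [0, 0, 0, 0, 35], [0, 0, 0, 0, 50], [0, 0, 0, 0, 70], [0, 0, 0, 0, 80], [0, 0, 0, 0, 80]],
])

```text
time: 11.25
eef_pos: [0.4518, -0.2951, 0.0908]
tool_rot: [-2.731, -1.552, -0.0]
force: [-0.2, 0.2, 1.0]
grip_width: 0.08
grip_force: 0.0
```

Request:
arm_command([
  [[0, 0, -15, 0, 80], [0, 0, -25, 0, 80], [0, 0, -40, 0, 80], [0, 0, -40, 0, 80], [0, 0, 0, 0, 80], [0, 0, 0, 0, 80]],
])

```text
time: 11.85
eef_pos: [0.4523, -0.2954, 0.2126]
tool_rot: [2.729, 1.551, 0.002]
force: [-0.7, 0.5, -1.2]
grip_width: 0.0799
grip_force: 0.0
```

```bash
python3 - <<'E'
from h import *
th=.185;X=np.array([np.cos(th),np.sin(th)]);Y=np.array([-np.sin(th),np.cos(th)])
p=np.array([.591,.0725])+X*(-.15)-Y*.115;print('pre',p)
delta([*p,.21])
c=save('wrist','w6');a=save('scene','s6')
n=np.hstack([cv2.resize(c['pixels'][100:260,200:360],(400,400)),cv2.resize(a['pixels'][195:345,100:320],(400,273))[:273].repeat(1,0) if 0 else cv2.resize(a['pixels'][160:320,115:275],(400,400))])
cv2.imwrite('pics/c6.png',n[:,:,::-1])
t=save('top','t6'); im=t['pixels'].astype(int)
m=(im[:,:,0]>im[:,:,1]+50)&(im[:,:,1]>im[:,:,2]+15)&(im[:,:,0]>110)
m[:140]=0;m[260:]=0;m[:,:225]=0;m[:,380:]=0
ys,xs=np.nonzero(m)
P=np.array([atz(t,x,y,.052)[:2] for x,y in zip(xs,ys)])
L=P-[.591,.0725]; lx,ly=L@X,L@Y
r=np.hypot(lx,ly);k=r>.1;print(len(xs),'q',np.median(np.arctan2(-lx[k],-ly[k])),r.max())
E
```

```text
pre [ 0.46471341 -0.06812965]
t 11.85 pos [ 0.4523 -0.2954  0.2126] yaw 1.0338 zax [ 0.002 -0.001 -1.   ] q6 1.529 F [-0.7  0.5 -1.2]
tool-shift mm [ 201.6 -105.6    2.3]
361 q 0.470381489664921 0.18929508241090792
```

View pics/c6.png

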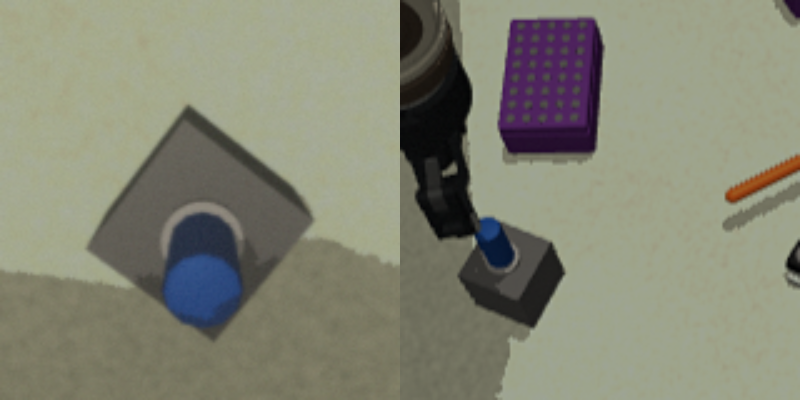

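The pin stands upright with its collar on the stand. Next I'll move to a point in front of the bar with the fingers closed.

Request:
arm_command([
  [[36.4, -14.5, 0, 0, 0], [36.4, -14.5, 0, 0, 0], [36.4, -14.5, 0, 0, 0], [36.4, -14.5, 0, 0, 0], [36.4, -14.5, 0, 0, 0], [36.4, -14.5, 0, 0, 0]],
])

```text
time: 12.6
eef_pos: [0.4883, -0.0613, 0.2098]
tool_rot: [-2.73, -1.552, 0.002]
force: [1.1, 0.6, -0.1]
grip_width: 0.0003
grip_force: 0.0
```

Request:
arm_command([
  [[0, 0, 0, -0.12, 0], [0, 0, 0, -0.12, 0], [0, 0, 0, -0.12, 0], [0, 0, 0, -0.12, 0], [0, 0, 0, -0.12, 0], [0, 0, 0, -0.12, 0], [0, 0, 0, 0, 0], [0, 0, 0, 0, 0]],
])

```text
time: 13.4
eef_pos: [0.4885, -0.0628, 0.2101]
tool_rot: [-2.013, -2.411, 0.001]
force: [-0.1, 0.3, 0.8]
grip_width: -0.0
grip_force: 0.0
```

```bash
python3 - <<'E'
from h import *
th=.185;X=np.array([np.cos(th),np.sin(th)]);Y=np.array([-np.sin(th),np.cos(th)])
p=np.array([.591,.0725])+X*(-.125)-Y*.112;print('pre',p)
delta([*p,.03]);print(robot.observe()['grip_width'])
c=save('wrist','w7')
E
```

```text
pre [ 0.48873498 -0.06058218]
t 13.4 pos [ 0.4885 -0.0628  0.2101] yaw 1.7503 zax [-0.001  0.    -1.   ] q6 1.263 F [-0.1  0.3  0.8]
tool-shift mm [  2.1   0.9 180.1]
-1.4698717361047293e-05
```

View pics/w7.png

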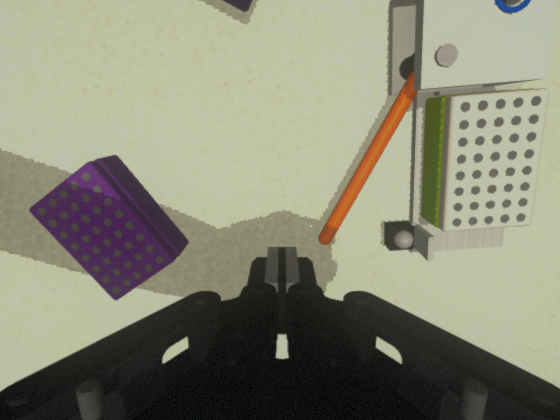

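The wrist view shows the bar from (410,85) to its end (325,240), the ball at (403,239) and the hinge screw at (446,55).

```bash
python3 - <<'E'
from h import *
c=load('w7');e=np.array([.4885,-.0628,.03])
print('tcp@.03',proj(c,e))
h=atz(c,446,55,.082);b=atz(c,403,239,.038);print('hinge',h,'ball',b,np.hypot(*(b-h)[:2]),'end',atz(c,325,240,.05))
d=(b-h)[:2];print('th ball dir',np.arctan2(d[0],-d[1]))
E
```

```text
tcp@.03 (np.float64(282.6382403681829), np.float64(187.06999243125762))
hinge [0.59213981 0.0736195  0.082     ] ball [ 0.62281211 -0.0934222   0.038     ] 0.16983439149676438 end [ 0.53972241 -0.10477396  0.05      ]
th ball dir 0.18159770486989188
```

Request:
arm_command([
  [[0, 0, 45, 0, 0], [0, 0, 45, 0, 0], [0, 0, 45, 0, 0], [0, 0, 30, 0, 0], [0, 0, 15, 0, 0], [0, 0, 0, 0, 0]],
])

```text
time: 14.05
eef_pos: [0.4876, -0.0627, 0.0292]
tool_rot: [-2.009, -2.412, 0.003]
force: [-0.4, 0.6, 0.2]
grip_width: -0.0002
grip_force: 0.0
```

Request:
arm_command([
  [[0, 12, 0, 0, 0], [0, 12, 0, 0, 0], [0, 12, 0, 0, 0], [0, 10, 0, 0, 0], [0, 8, 0, 0, 0], [0, 0, 0, 0, 0]],
])

```text
time: 14.65
eef_pos: [0.5429, -0.0528, 0.0307]
tool_rot: [2.009, 2.416, 0.0]
force: [-0.0, 0.8, -0.2]
grip_width: -0.0
grip_force: 0.0
```

```bash
python3 - <<'E'
from h import *
th=.183;X=np.array([np.cos(th),np.sin(th)]);Y=np.array([-np.sin(th),np.cos(th)])
p=np.array([.5915,.073])-X*(.007+.0145)-Y*.112;print('end',p)
delta([*p,.03])
E
```

```text
end [ 0.5907408  -0.04104242]
t 14.65 pos [ 0.5429 -0.0528  0.0307] yaw 1.7542 zax [ 0.  0. -1.] q6 1.29 F [-0.   0.8 -0.2]
tool-shift mm [ 2.8 49.2  0.7]
```

Request:
arm_command([
  [[0, 10, 0, 0, 0], [0, 10, 0, 0, 0], [0, 8, 0, 0, 0], [0, 6, 0, 0, 0], [0, 0, 0, 0, 0]],
])

```text
time: 15.15
eef_pos: [0.576, -0.0467, 0.0306]
tool_rot: [-2.009, -2.415, -0.0]
force: [-1.1, -0.4, -0.1]
grip_width: -0.0003
grip_force: 0.3
```

Request:
arm_command([
  [[0, 4, 0, 0, 0], [0, 3, 0, 0, 0], [0, 3, 0, 0, 0], [0, 0, 0, 0, 0]],
])

```text
time: 15.55
eef_pos: [0.5854, -0.045, 0.0308]
tool_rot: [2.009, 2.415, 0.0]
force: [0.2, -1.2, 0.1]
grip_width: -0.0002
grip_force: 0.5
```

```bash
cat >> h.py <<'E'
def bar(fn):
    t=save('top',fn); im=t['pixels'].astype(int)
    X=np.array([np.cos(.183),np.sin(.183)]);Y=np.array([-X[1],X[0]])
    m=(im[:,:,0]>im[:,:,1]+50)&(im[:,:,1]>im[:,:,2]+15)&(im[:,:,0]>110)
    m[:140]=0;m[260:]=0;m[:,:225]=0;m[:,380:]=0
    ys,xs=np.nonzero(m);L=np.array([atz(t,x,y,.052)[:2] for x,y in zip(xs,ys)])-[.5915,.073]
    lx,ly=L@X,L@Y;r=np.hypot(lx,ly);k=r>.1
    print('bar',len(xs),k.sum(),'q',np.median(np.arctan2(-lx[k],-ly[k])))
E
python3 - <<'E'
from h import *
delta([.5907,-.041,.03]);bar('t8')
E
```

```text
t 15.55 pos [ 0.5854 -0.045   0.0308] yaw 1.7538 zax [ 0. -0. -1.] q6 1.311 F [ 0.2 -1.2  0.1]
tool-shift mm [3.  5.9 0.8]
bar 83 0 q nan
  return _methods._mean(a, axis=axis, dtype=dtype,
  ret = ret.dtype.type(ret / rcount)
```

Request:
arm_command([
  [[0, 3, 0, 0, 0], [0, 3, 0, 0, 0], [0, 2, 0, 0, 0], [0, 0, 0, 0, 0]],
])

```text
time: 16.0
eef_pos: [0.5929, -0.0439, 0.0309]
tool_rot: [-2.01, -2.415, 0.001]
force: [-2.9, -2.0, 0.8]
grip_width: -0.0001
grip_force: 1.6
```

```bash
python3 - <<'E'
from h import *
delta([.5907,-.041,.03])
c=save('wrist','w9');cv2.imwrite('pics/w9.png',cv2.resize(c['pixels'][:,:,::-1],(560,420)))
E
```

```text
t 16.0 pos [ 0.5929 -0.0439  0.0309] yaw 1.7534 zax [-0.001 -0.001 -1.   ] q6 1.314 F [-2.9 -2.   0.8]
tool-shift mm [ 3.3 -1.6  0.9]
```

View pics/w9.png

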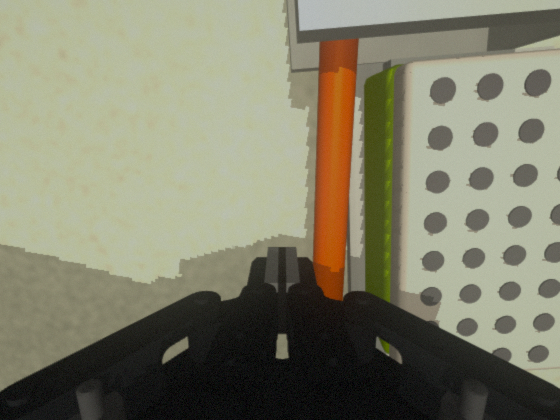

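The bar (339,50)→(329,290) is nearly parallel to the box front, with roughly 0.05–0.1 rad left. I'll push on in small steps.

Request:
arm_command([
  [[0, 2, 0, 0, 0], [0, 2, 0, 0, 0], [0, 0, 0, 0, 0]],
])

```text
time: 16.35
eef_pos: [0.5975, -0.0427, 0.0309]
tool_rot: [2.009, 2.415, 0.001]
force: [1.6, -0.2, -0.1]
grip_width: -0.0002
grip_force: 0.0
```

Request:
arm_command([
  [[0, 2, 0, 0, 0], [0, 1, 0, 0, 0], [0, 0, 0, 0, 0]],
])

```text
time: 16.65
eef_pos: [0.6002, -0.0421, 0.0308]
tool_rot: [2.009, 2.415, 0.001]
force: [-0.8, -0.6, -0.4]
grip_width: -0.0
grip_force: 0.0
```

The force dropped, so the bar has snapped in. I'll hold briefly, back off and check.

Request:
arm_command([
  [[0, 0.5, 0, 0, 0], [0, 0, 0, 0, 0], [0, 0, 0, 0, 0], [0, -3, 0, 0, 0], [0, -15, 0, 0, 0], [0, -25, 0, 0, 0], [0, -25, 0, 0, 0], [0, 0, 0, 0, 0]],
])

```text
time: 17.45
eef_pos: [0.5312, -0.055, 0.0308]
tool_rot: [-2.009, -2.414, 0.001]
force: [0.9, -0.0, 0.3]
grip_width: 0.0005
grip_force: 0.0
```

Request:
arm_command([
  [[0, 0, -40, 0, 0], [0, 0, -45, 0, 0], [0, 0, -45, 0, 0], [0, -40, -20, 0, 0], [0, -40, 0, 0, 0], [0, 0, 0, 0, 0], [0, 0, 0, 0, 0]],
])

```text
time: 18.15
eef_pos: [0.4552, -0.0693, 0.1814]
tool_rot: [2.009, 2.413, 0.002]
force: [0.5, -0.1, -1.2]
grip_width: 0.0003
grip_force: 0.0
```

```bash
python3 - <<'E'
from h import *
delta([.59,-.04,.03]);bar('t10')
a=load('t10')['pixels']
b=save('scene','s10')['pixels']
cv2.imwrite('pics/c10.png',np.hstack([cv2.resize(a[120:300,210:450],(400,300)),cv2.resize(b[180:330,130:330],(400,300))])[:,:,::-1])
E
```

```text
t 18.15 pos [ 0.4552 -0.0693  0.1814] yaw 1.7532 zax [ 0.002 -0.    -1.   ] q6 1.237 F [ 0.5 -0.1 -1.2]
tool-shift mm [  4.4 137.6 151.7]
bar 372 208 q -0.06422915781150669
```

View pics/c10.png

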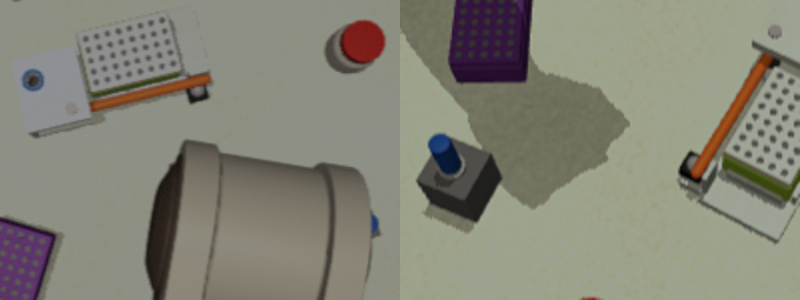

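The bar lies shut over the ball against its stop, the pin stands in its stand, and the robot is clear.

```bash
python3 -c "
from h import *
print(robot.close_job())"
```

```text
the job is handed in; nothing more can be done
None
```

The job is handed in: the catch is tripped, the bar is shut in its detent and stayed there after I backed off, and the pin is standing in its stand; no verdict came back on hand-in.

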